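# Change the bayonet filter cartridge of a bench fume extractor

## Task

Change the filter of the fume extractor on this PC repair bench: press the spent cartridge down against its spring, turn it anticlockwise to free it, lift it out and stand it upright in the empty scrap tray. Then take the fresh cartridge from the rubber pad, line its two lugs up with the entry slots of the socket, push it down and turn it clockwise until it locks, and let go. Leave the bottle, mug, hard drive and screwdriver where they are.

Things in the scene. Friction and masses are not known exactly. Their poses are not given: they have to be found in the camera images.
- extractor: Fixed fume extractor: grey round drum 150 mm across, 45 mm high, with a dark steel collar 92 mm across on top whose rim is 90 mm above the bench. In the collar is an upward two-lug bayonet socket. Origin: centre of the underside, z up; x runs along the locking line: a locked cartridge's lugs lie on +x and -x (both ends alike).
- socket (a point): Centre of the socket's mouth, on its axis at the collar's rim, 90 mm above the bench. Bore 54 mm, with two like entry slots opposite one another, about 17 mm wide and reaching 34.5 mm from the axis, seen from above as notches. Axes as the extractor's. Slots lie 50 degrees anticlockwise (from above) of the x axis.
- slot (a point): Middle of one of the two entry slots, 30 mm from the socket's axis, at rim level. To lock: lugs in the slots, press, turn 50 degrees clockwise under a ridge to the locking pockets, where a wall stops them; let go and it springs up into the pockets. At the slots a wall stops anticlockwise turning. To free: press, turn 50 degrees anticlockwise, lift.
- spring_plate (a joint): Sprung plate under the cartridge, m, grows downward. -0.008: free, cartridge origin 84 mm above the extractor's origin, lugs 4 mm into the slots. 0: locked, origin 76 mm above. To turn, keep the origin 68 to 72 mm above (best 69 to 70: 6 to 7 mm below locked); 0.008 (68 mm) is the bottom stop. Upward push 5 N at -0.008, 9 N at 0, 13 N at 0.008.
- spent: Spent cartridge, at the start locked in the socket. White plastic cylinder 50 mm across, 60 mm high; on top a grip bar 44 long, 14 wide, 28 high (top 88 mm above origin). Two lugs, 12 mm wide, 2 to 8 mm above the underside, reach 32 mm from the axis on opposite sides. Origin: centre of underside, z up; x through both lugs and along the bar. 0.11-0.23 kg.
- fresh: Fresh filter cartridge, the same shape, size and frame as the spent one; at the start it stands upright on the rubber pad, turned any way.
- tray: Scrap tray, fixed: open grey box, 130 x 130 mm outside, 40 mm high, walls and floor about 4 mm; empty at the start. Origin: centre of its underside.
- pad: Black rubber pad, fixed, 240 x 280 x 3 mm; the fresh cartridge stands near its middle, with the bottle and the mug close by on it. Origin: centre of the underside.
- bottle: Bystander: closed upright bottle, 52 mm across and 170 mm high, on the pad about 110 mm from the fresh cartridge. Origin: centre of the underside.
- mug: Bystander: white mug, 72 mm across and 90 mm high, on the pad about 110 mm from the fresh cartridge. Origin: centre of the underside.
- drive: Bystander: bare hard drive lying flat beyond the work, 102 x 147 x 25 mm. Origin: centre of the underside.
- screwdriver: Bystander: screwdriver about 200 mm long lying beyond the work. Origin near its middle.
There are look-alikes about, which are no part of the job. Leave any purple or yellow look-alike of the spent alone.

How it is judged:
By the outcome, as a careful person would: the job done as asked, in the order asked, and still so for the second after the job is handed in, with the robot touching nothing.
It also fails if it takes over 72 s, if anything falls off the work surface, if the arm or the gripper's body presses on something with over 40 N, if the wrist force passes 120 N, or if a joint passes its speed limit or range.

## Robot

A 6-joint arm with a two-finger parallel gripper is mounted at the origin on the work surface. World frame = base frame: x ahead of the robot, y to its left, z up, the work surface at z = 0. Lengths are in m, angles in rad, forces in N, time in s.
With the tool pointing down it reaches from about 0.275 to 0.75 m from the base axis. Payload 10.2 kg.
Tool frame: the origin (TCP) lies at the very end of the fingers, on their centre line; the grasp point (between the pads) lies 19 mm behind it (grasp_offset is the distance from the TCP to the grasp point, in m); z points along the fingers, y is the line along which they close (so a half turn about z gives the same grasp; the last joint's range is limited). The gripper opens to 85 mm and grips with 20 to 120 N. Pads are 22 mm wide; open, the fingers measure 114 mm over their backs; the gripper's body (76 mm by 85 mm) begins 54 mm behind the grasp point. The pads swing forward as they close: fully open they stand 13 mm farther back than shut.
Start: joints at [0.956, 0.313, 1.498, -0, 1.331, -0.223], TCP at [0.2, 0.485, 0.231] pointing down, gripper open.
Joint ranges: [-2.94, 2.94], [-0.97, 2.17], [0.19, 2.56], [-1.23, 4.37], [0.02, 3.11], [-2.88, 2.88]. Speed limits (rad/s): [2.39, 2.39, 3.01, 3.14, 3.14, 3.14].

## Interface

Orientations are given as a rotation vector (axis times angle).
In Python, from workcell import sense, capture, finish_job, recognise, grasp_offset gives the robot as it stands.
- The arm moves only by the tool send_rows, never from a script. Its argument "deltas" is a list of rows, each a list of 2 entries, a list of its own where there are three numbers: the shift along the tool's x, y, z in m, then the turn, a rotation vector about the tool's x, y, z in rad. A call has 1 to 8 rows; each row is the pose to reach, as a shift and turn from the pose commanded when the call began, along the tool's axes at that moment; what a row does not reach only later rows make up. A row lasts 1/12 s, in which the tool goes at most 41.7 mm and 7.16 degrees, less where a joint would pass 70% of its speed; a pose out of reach is approached as far as the arm can. A call with a gripper value outside its range is refused whole. "grip" is the opening, from 0 (shut) to 1 (fully open), set as the call begins (left out, the last holds). The fingers move at their own pace and stop on an object; "newtons" is the grip in N (left out, the last holds). Time passes only in rows, so rows that repeat a pose let the fingers close. It gives the time, the measured TCP pose, the force, the opening and the grip force at its end, in the units of the state.
- sense(): the state, without advancing time (a new reading comes with each control period).
- capture(name): name is "scene" or "top" or "wrist"; returns a dict with "img" (420x560x3 uint8, red, green, blue), "range_z" (420x560 float32, m along the optical axis (not along the pixel's ray), 0 where there is no reading), "intrinsics" (3x3 intrinsics, pixels), "R" (3x3) and "t" (3): a world point X has camera coordinates R X + t. Camera axes: x right, y down, z forward; pixel columns grow to the right and rows downward; lengths in m; the calibration is good to about 2 mm. A picture is of the moment at which its call begins.
- finish_job(): hands the job in; it is judged then, once.
Trained networks look in a picture, given as the dict that the camera call returned (one of the last four; its "shot" number tells which), for a name from the list of things; names that differ only in an ending like _2 or _b are one class to them, and where a whole thing is asked for, a point or a joint stands for the part that bears it (a point fixed in the world has none). Each returns a list of dicts, best first, with "p" (0 to 1); they miss things now and then, are a little off and sometimes report something else, mostly with a low value. They report only what shows in the picture. A call takes as long as a camera call. They do not tell look-alikes from the thing itself.
- recognise(picture, label): "uv" ([column, row] in pixels, amid what is visible of it).
The state is a dict: "time": time; "q": joint angles; "qvel": joint speeds; "joint_efforts": joint torques, N m; "eef_pos": TCP position; "ee_rot": TCP orientation; "contact_force": force on the tool from outside, world axes, zero at the start; "ft_torque": the same for the moment, N m; "width": finger opening in m; "grasp_force": force on a finger pad.
Only numpy, scipy, OpenCV 4.12 (cv2) and the standard library are available. Lean on these libraries where they do the work, as an engineer would, in place of code of your own. Each camera call takes 0.05 s, during which the arm holds its last target. There are 200 camera calls.

## Working session

There is one attempt and no reset: what is moved stays moved. The work goes in short steps, Python scripts to look and compute and a tool call to move; the robot and the scene stay as the last step left them, time stands still between calls to the robot, and variables do not carry over. Pictures are saved under pics/ and viewed, at most 10 in all, crops included, and the job is handed in when it is done.

Besides the shell and the picture viewer there is one more tool, called after "Emit:" by a JSON object that holds its "op" and its "data". send_rows: Moves the arm, as the interface text tells. Its arguments: {"type":"object","properties":{"deltas":{"type":"array","items":{"type":"array"}},"grip":{"type":"number"},"newtons":{"type":"number"}},"required":["deltas"]}

```bash
mkdir -p pics
cat > h.py <<'E'
import numpy as np, cv2
from workcell import *
def w(c,uv,z=None):
    u,v=uv; K=c["intrinsics"]; d=np.linalg.inv(K)@[u,v,1]
    R=np.array(c["R"]);t=np.array(c["t"])
    if z is None:
        r=c["range_z"][int(round(v)),int(round(u))]; return R.T@(d*r-t)
    o=-R.T@t; e=R.T@d; return o+e*(z-o[2])/e[2]
def cloud(c):
    K=np.array(c["intrinsics"]);r=c["range_z"];v,u=np.mgrid[:420,:560]
    P=np.stack([(u-K[0,2])/K[0,0]*r,(v-K[1,2])/K[1,1]*r,r],-1)
    P=(P-np.array(c["t"]))@np.array(c["R"]); P[r==0]=np.nan
    return P
def save(c,n): cv2.imwrite(f"pics/{n}.png",c["img"][:,:,::-1])
E
python3 - <<'E'
from h import *
np.set_printoptions(precision=3,suppress=True)
c=capture("top");save(c,"top0")
for n in ["extractor","spent","fresh","tray","pad","bottle","mug","drive","screwdriver","socket","slot"]:
    try:
        for r in recognise(c,n)[:4]: print(n,round(r["p"],2),np.round(r["uv"]),w(c,r["uv"]))
    except Exception as e: print(n,e)
print(-np.array(c["R"]).T@c["t"],grasp_offset,sense())
E
```

```text
extractor 0.56 [358. 219.] [ 0.49  -0.247  0.085]
spent 0.92 [370. 210.] [ 0.498 -0.267  0.164]
spent 0.81 [429. 199.] [ 0.535 -0.451  0.056]
spent 0.77 [385. 282.] [ 0.324 -0.307  0.061]
spent 0.66 [342. 282.] [ 0.328 -0.194  0.059]
fresh 0.81 [169. 216.] [0.532 0.252 0.066]
tray 0.66 [269. 220.] [ 0.513 -0.014  0.007]
pad 0.91 [164. 230.] [0.503 0.28  0.006]
bottle 0.61 [186. 250.] [0.429 0.196 0.125]
mug 0.84 [118. 232.] [0.506 0.405 0.013]
drive 0.82 [215. 142.] [0.745 0.126 0.025]
drive 0.61 [339. 126.] [ 0.771 -0.229  0.022]
drive 0.41 [361. 218.] [ 0.488 -0.254  0.093]
screwdriver 0.7 [340. 126.] [ 0.767 -0.232  0.028]
socket 0.95 [363. 216.] [ 0.495 -0.259  0.097]
slot 0.58 [363. 218.] [ 0.49  -0.261  0.088]
[ 0.288 -0.029  1.385] 0.0187 {'time': 0.6, 'q': array([ 0.956,  0.313,  1.498, -0.   ,  1.331, -0.223]), 'qvel': array([-0.   ,  0.003,  0.   , -0.   , -0.002, -0.002]), 'joint_efforts': array([  0.001, -41.202, -25.984,  -0.   ,   0.001,   0.   ]), 'eef_pos': array([0.2  , 0.485, 0.231]), 'ee_rot': array([0.611, 3.081, 0.   ]), 'contact_force': array([ 0.3  ,  0.19 , -0.001]), 'ft_torque': array([ 0.01 , -0.004,  0.031]), 'grasp_force': 0.0, 'width': 0.0854175093424967}
```

View pics/top0.png

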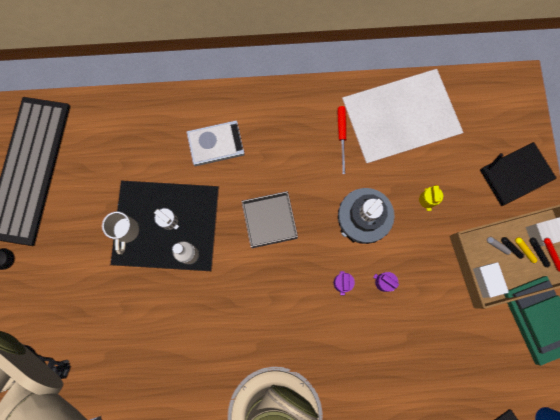

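The top view shows the spent cartridge in the collar at about (372,208) and the fresh one at (165,218). The bottle is at (184,252), the mug at (118,228) and the tray at (269,220). Purple and yellow look-alikes stand at (345,283), (387,283) and (433,197).

```bash
cat >> h.py <<'E'
def bar(P,cen,z0,z1,r=.05):
    m=(np.hypot(P[...,0]-cen[0],P[...,1]-cen[1])<r)&(P[...,2]>z0)&(P[...,2]<z1)
    q=P[m][:,:2].astype(np.float32)
    (x,y),(a,b),th=cv2.minAreaRect(q*1000)
    ang=th if a>b else th+90
    return len(q),np.array([x,y])/1000,q.mean(0),(a,b),ang%180,P[m][:,2].mean()
def go(pos,ang,cur=None):
    """delta from commanded pose cur=(pos,tool-y angle deg) for tool down; ang mod 180 nearest to q6 centre"""
    from scipy.spatial.transform import Rotation as Ro
    s=sense(); R=Ro.from_rotvec(s["ee_rot"]); 
    p0=s["eef_pos"]; y=R.as_matrix()[:,1]; a0=np.degrees(np.arctan2(y[1],y[0]))
    if cur: p0,a0=np.array(cur[0]),cur[1]
    a=np.radians(a0); Rm=np.array([[-np.sin(a)*-1*-1,np.cos(a),0],[np.cos(a),np.sin(a),0],[0,0,-1]])
    Rm[:,0]=np.cross(Rm[:,1],Rm[:,2])
    d=Rm.T@(np.array(pos)-p0); 
    q1=np.degrees(np.arctan2(pos[1],pos[0]))
    print("pos",p0.round(4),"a0",round(a0,2),"shift",d.round(4))
    for k in range(-2,3):
        t=ang+180*k; q6=q1-t
        if abs(q6)<160: print("  target ang",t,"q6",round(q6),"turn z",round(np.radians(-(t-a0)),4))
E
python3 - <<'E'
from h import *
np.set_printoptions(precision=4,suppress=True)
for n in ["top","scene"]:
    c=capture(n);P=cloud(c);save(c,n+"1")
    for nm,cen,z0,z1 in [("spent",(.498,-.267),.15,.18),("fresh",(.53,.255),.075,.105),("tray",(.513,-.014),.03,.05)]:
        print(n,nm,bar(P,cen,z0,z1,.1 if nm=="tray" else .05))
    for nm,cen,z0 in [("bottle",(.43,.2),.1),("mug",(.49,.38),.07),("collar",(.49,-.26),.085)]:
        try: print(n,nm,bar(P,cen,z0,z0+.1 if nm!="collar" else .1,.07))
        except Exception as e: print(e)
go((.49,-.26,.30),90)
E
```

```text
top spent (106, array([ 0.5062, -0.2793]), array([ 0.5054, -0.2786], dtype=float32), (13.944880485534668, 45.26271438598633), 135.1364631652832, np.float64(0.1633906538309445))
top fresh (94, array([0.5288, 0.2649]), array([0.5273, 0.2631], dtype=float32), (47.15899658203125, 13.931236267089844), 47.616493225097656, np.float64(0.09076620444927076))
top tray (327, array([ 0.5123, -0.0158]), array([ 0.5139, -0.0167], dtype=float32), (131.08087158203125, 130.25625610351562), 8.568964958190918, np.float64(0.03921034873236205))
top bottle (329, array([0.4293, 0.2079]), array([0.4271, 0.2043], dtype=float32), (47.507225036621094, 50.48447036743164), 151.6387596130371, np.float64(0.13296579761896363))
top mug (318, array([0.5023, 0.3792]), array([0.5035, 0.3837], dtype=float32), (92.49993896484375, 71.353515625), 30.43362808227539, np.float64(0.08545695997945821))
top collar (535, array([ 0.5051, -0.278 ]), array([ 0.5018, -0.2745], dtype=float32), (91.83606719970703, 90.32252502441406), 40.27919006347656, np.float64(0.0903755885733404))
scene spent (91, array([ 0.5066, -0.2795]), array([ 0
[... 447 characters left out ...]
64(0.036866198182424696))
scene bottle (362, array([0.435 , 0.2137]), array([0.4369, 0.2152], dtype=float32), (40.59758377075195, 50.02251052856445), 138.89352416992188, np.float64(0.13197196924222418))
scene mug (380, array([0.5041, 0.3803]), array([0.5074, 0.3849], dtype=float32), (90.42864990234375, 70.75674438476562), 31.45440101623535, np.float64(0.08420244496133909))
scene collar (283, array([ 0.5088, -0.2745]), array([ 0.5116, -0.2665], dtype=float32), (84.01902770996094, 90.18795776367188), 157.71125030517578, np.float64(0.09028652792437097))
pos [0.2005 0.4852 0.2313] a0 67.55 shift [-0.5521 -0.5782 -0.0687]
  target ang -90 q6 62 turn z 2.7498
  target ang 90 q6 -118 turn z -0.3918
```

View pics/scene1.png

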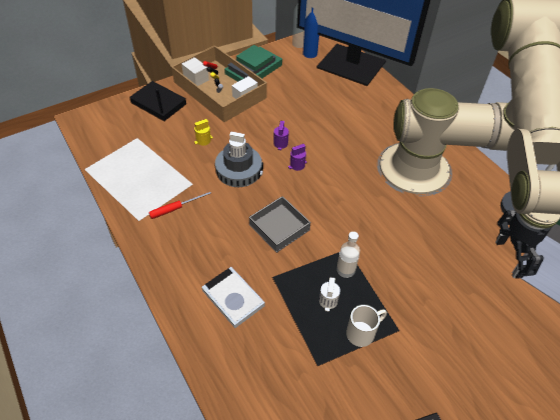

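The scene view agrees: bottle at (348,258), fresh at (329,295), mug at (363,325), tray at (279,223), extractor at (239,160). I'll move above the spent cartridge.

Emit:
{"op": "send_rows", "data": {"deltas": [[[-0.04,-0.04,-0.02],[0,0,0]],[[-0.575,-0.589,-0.08],[0,0,0.39]],[[-0.575,-0.589,-0.08],[0,0,0.39]],[[-0.575,-0.589,-0.08],[0,0,0.39]],[[-0.575,-0.589,-0.08],[0,0,0.39]],[[-0.575,-0.589,-0.08],[0,0,0.39]],[[-0.575,-0.589,-0.08],[0,0,0.39]],[[-0.575,-0.589,-0.08],[0,0,0.39]]], "grip": 0.5}}

```text
time: 1.37
eef_pos: [0.3237, 0.1773, 0.2701]
ee_rot: [1.196, 2.904, 0.001]
contact_force: [2.0, 0.8, 0.6]
width: 0.0425
grasp_force: 0.0
```

```bash
python3 -c "
from h import *
go((.506,-.279,.30),45)"
```

```text
pos [0.3237 0.1773 0.2701] a0 45.23 shift [-0.4508 -0.1956 -0.0299]
  target ang -135 q6 106 turn z 3.1456
  target ang 45 q6 -74 turn z 0.004
```

Emit:
{"op": "send_rows", "data": {"deltas": [[[-0.45,-0.195,-0.03],[0,0,0]],[[-0.45,-0.195,-0.03],[0,0,0]],[[-0.45,-0.195,-0.03],[0,0,0]],[[-0.45,-0.195,-0.03],[0,0,0]],[[-0.45,-0.195,-0.03],[0,0,0]],[[-0.45,-0.195,-0.03],[0,0,0]],[[-0.45,-0.195,-0.03],[0,0,0]],[[-0.45,-0.195,-0.03],[0,0,0]]]}}

```text
time: 2.03
eef_pos: [0.4473, -0.132, 0.2903]
ee_rot: [1.198, 2.904, 0.0]
contact_force: [0.4, 1.3, 0.8]
width: 0.0427
grasp_force: 0.0
```

Emit:
{"op": "send_rows", "data": {"deltas": [[[-0.13,-0.04,0],[0,0,0]],[[-0.13,-0.04,0],[0,0,0]],[[-0.13,-0.04,0],[0,0,0]],[[-0.13,-0.04,0],[0,0,0]],[[-0.13,-0.04,0],[0,0,0]]]}}

```text
time: 2.45
eef_pos: [0.5115, -0.2522, 0.2886]
ee_rot: [-1.2, -2.902, -0.0]
contact_force: [-0.3, 0.0, 0.3]
width: 0.0428
grasp_force: 0.0
```

```bash
python3 -c "
from h import *
go((.506,-.279,.30),45)
c=capture('wrist');save(c,'w1');P=cloud(c)
print(bar(P,(.506,-.279),.15,.18))
print(recognise(c,'slot'),recognise(c,'socket'))
"
```

```text
pos [ 0.5115 -0.2522  0.2886] a0 45.06 shift [-0.015  -0.0229 -0.0114]
  target ang -135 q6 106 turn z 3.1427
  target ang 45 q6 -74 turn z 0.0011
(976, array([ 0.50521307, -0.27991211]), array([ 0.50425375, -0.2780895 ], dtype=float32), (14.248884201049805, 43.89469909667969), 134.32987213134766, np.float64(0.16369780167721726))
[{'uv': [258.3, 165.8], 'p': 0.57}] [{'uv': [259.5, 168.6], 'p': 0.6}]
```

View pics/w1.png

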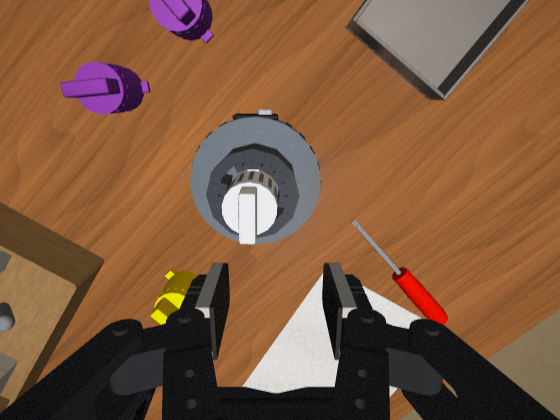

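The wrist view shows the spent cartridge at (250,210) with its bar running up and down the image, between the open fingers. I'll align and go down.

Emit:
{"op": "send_rows", "data": {"deltas": [[[-0.015,-0.0235,0.02],[0,0,0.008]],[[-0.015,-0.0235,0.05],[0,0,0.008]],[[-0.015,-0.0235,0.08],[0,0,0.008]],[[-0.015,-0.0235,0.11],[0,0,0.008]],[[-0.015,-0.0235,0.13],[0,0,0.008]],[[-0.015,-0.0235,0.142],[0,0,0.008]],[[-0.015,-0.0235,0.148],[0,0,0.008]],[[-0.015,-0.0235,0.149],[0,0,0.008]]]}}

```text
time: 3.27
eef_pos: [0.505, -0.2759, 0.1409]
ee_rot: [-1.207, -2.9, -0.001]
contact_force: [-0.5, -0.5, 1.0]
width: 0.0426
grasp_force: 0.0
```

Emit:
{"op": "send_rows", "data": {"deltas": [[[0,0,0],[0,0,0]],[[0,0,0],[0,0,0]],[[0,0,0],[0,0,0]],[[0,0,0],[0,0,0]],[[0,0,0],[0,0,0]],[[0,0,0],[0,0,0]]], "grip": 0, "newtons": 70}}

```text
time: 3.77
eef_pos: [0.5055, -0.2774, 0.1426]
ee_rot: [1.208, 2.898, -0.001]
contact_force: [-1.2, 0.9, 6.1]
width: 0.0126
grasp_force: 68.8
```

```bash
python3 -c "
from h import *
go((.5055,-.2795,.14),44.6)
s=sense();print(s['width'],s['grasp_force'],s['contact_force'],s['ft_torque'])
"
```

```text
pos [ 0.5055 -0.2774  0.1426] a0 44.75 shift [-0.0015 -0.0015  0.0026]
  target ang -135.4 q6 106 turn z 3.1442
  target ang 44.6 q6 -74 turn z 0.0026
0.012576570779524822 68.82871270179749 [-1.17579473  0.89035486  6.086837  ] [0.15816617 0.31069655 0.01845532]
```

Emit:
{"op": "send_rows", "data": {"deltas": [[[0,0,0.003],[0,0,0]],[[0,0,0.006],[0,0,0]],[[0,0,0.008],[0,0,0]],[[0,0,0.008],[0,0,0]],[[0,0,0.008],[0,0,0]]]}}

```text
time: 4.18
eef_pos: [0.5057, -0.2775, 0.1352]
ee_rot: [1.207, 2.897, -0.002]
contact_force: [-2.0, 1.0, 10.1]
width: 0.0129
grasp_force: 69.5
```

Emit:
{"op": "send_rows", "data": {"deltas": [[[0,0,-0.0006],[0,0,-0.115]],[[0,0,-0.0006],[0,0,-0.23]],[[0,0,-0.0006],[0,0,-0.345]],[[0,0,-0.0006],[0,0,-0.46]],[[0,0,-0.0006],[0,0,-0.575]],[[0,0,-0.0006],[0,0,-0.69]],[[0,0,-0.0006],[0,0,-0.8]],[[0,0,-0.0006],[0,0,-0.88]]]}}

```text
time: 4.85
eef_pos: [0.5059, -0.2789, 0.1363]
ee_rot: [-0.15, 3.135, -0.008]
contact_force: [-3.1, -5.2, 9.7]
width: 0.0125
grasp_force: 69.5
```

```bash
python3 -c "
from h import *
go((.5055,-.2795,.14),94.6)
s=sense();print(s['width'],s['grasp_force'],s['contact_force'],s['ft_torque'],s['time'])
"
```

```text
pos [ 0.5059 -0.2789  0.1363] a0 95.46 shift [ 0.0004 -0.0006 -0.0037]
  target ang -85.4 q6 56 turn z 3.1567
  target ang 94.6 q6 -124 turn z 0.0151
0.012513657904981771 69.45650339126587 [-3.06825931 -5.24421941  9.71341172] [-0.91474269  0.64783139 -0.19130692] 4.85
```

Emit:
{"op": "send_rows", "data": {"deltas": [[[0,0,-0.002],[0,0,0.008]],[[0,0,-0.006],[0,0,0.008]],[[0,0,-0.012],[0,0,0.008]],[[0,0,-0.018],[0,0,0.008]],[[0,0,-0.024],[0,0,0.008]],[[0,0,-0.03],[0,0,0.008]]]}}

```text
time: 5.35
eef_pos: [0.5051, -0.2766, 0.1639]
ee_rot: [0.129, -3.139, -0.002]
contact_force: [0.2, -0.5, -2.3]
width: 0.0126
grasp_force: 68.2
```

Emit:
{"op": "send_rows", "data": {"deltas": [[[0,0,-0.03],[0,0,0]],[[0,0,-0.05],[0,0,0]],[[-0.004,0.035,-0.055],[0,0,0]],[[-0.008,0.07,-0.055],[0,0,0]],[[-0.012,0.11,-0.055],[0,0,0]],[[-0.017,0.15,-0.055],[0,0,0]],[[-0.021,0.19,-0.055],[0,0,0]],[[-0.025,0.225,-0.04],[0,0,0]]]}}

```text
time: 6.02
eef_pos: [0.5122, -0.0484, 0.2059]
ee_rot: [-0.13, 3.135, -0.001]
contact_force: [1.6, 0.1, -0.8]
width: 0.0125
grasp_force: 69.0
```

```bash
python3 -c "
from h import *
go((.512,-.016,.073),95)
c=capture('scene');P=cloud(c);p=sense()['eef_pos'];m=(np.hypot(P[...,0]-p[0],P[...,1]-p[1])<.04)&(P[...,2]>.06)
q=P[m];q=q[np.hypot(q[:,0]-p[0],q[:,1]-p[1])<.028];print(np.percentile(q[:,2],[0,1,3,5]),p)
"
```

```text
pos [ 0.5122 -0.0484  0.2059] a0 94.75 shift [-0.0025  0.0323  0.1329]
  target ang -85 q6 83 turn z 3.1372
  target ang 95 q6 -97 turn z -0.0044
[0.13937791 0.14455569 0.15029128 0.15508323] [ 0.51039717 -0.04281601  0.20165997]
```

Emit:
{"op": "send_rows", "data": {"deltas": [[[-0.004,0.026,0.02],[0,0,0]],[[-0.004,0.026,0.05],[0,0,0]],[[-0.004,0.026,0.08],[0,0,0]],[[-0.004,0.026,0.105],[0,0,0]],[[-0.004,0.026,0.118],[0,0,0]],[[-0.004,0.026,0.125],[0,0,0]],[[-0.004,0.026,0.127],[0,0,0]],[[-0.004,0.026,0.128],[0,0,0]]]}}

```text
time: 6.73
eef_pos: [0.5138, -0.0245, 0.076]
ee_rot: [-0.129, 3.139, 0.0]
contact_force: [0.4, 0.3, -2.0]
width: 0.0125
grasp_force: 69.1
```

Emit:
{"op": "send_rows", "data": {"deltas": [[[0,0,0.002],[0,0,0]],[[0,0,0.003],[0,0,0]],[[0,0,0.003],[0,0,0]]]}}

```text
time: 6.98
eef_pos: [0.5137, -0.0246, 0.0731]
ee_rot: [-0.129, 3.138, -0.0]
contact_force: [-0.1, 0.0, -2.1]
width: 0.0127
grasp_force: 69.1
```

Emit:
{"op": "send_rows", "data": {"deltas": [[[0,0,0.002],[0,0,0]],[[0,0,0.003],[0,0,0]],[[0,0,0.004],[0,0,0]],[[0,0,0.004],[0,0,0]]]}}

```text
time: 7.32
eef_pos: [0.5141, -0.0249, 0.0707]
ee_rot: [-0.129, 3.137, -0.002]
contact_force: [-6.2, 0.1, 17.8]
width: 0.0125
grasp_force: 71.9
```

Emit:
{"op": "send_rows", "data": {"deltas": [[[0,0,-0.001],[0,0,0]],[[0,0,-0.0015],[0,0,0]],[[0,0,-0.0015],[0,0,0]]]}}

```text
time: 7.57
eef_pos: [0.5139, -0.0247, 0.0708]
ee_rot: [-0.129, 3.138, -0.001]
contact_force: [-1.4, -1.5, 7.7]
width: 0.0126
grasp_force: 70.4
```

Emit:
{"op": "send_rows", "data": {"deltas": [[[0,0,0],[0,0,0]],[[0,0,0],[0,0,0]],[[0,0,0],[0,0,0]],[[0,0,0],[0,0,0]],[[0,0,-0.005],[0,0,0]],[[0,0,-0.02],[0,0,0]],[[0,0,-0.05],[0,0,0]],[[0,0,-0.09],[0,0,0]]], "grip": 0.5}}

```text
time: 8.23
eef_pos: [0.5122, -0.0242, 0.1596]
ee_rot: [0.129, -3.134, -0.002]
contact_force: [-0.4, -0.2, 0.6]
width: 0.0427
grasp_force: 0.0
```

```bash
python3 -c "
from h import *
c=capture('scene');P=cloud(c);print(bar(P,(.514,-.025),.08,.1)); save(c,'s2')
go((.500,.250,.26),-42.2)
"
```

```text
(91, array([ 0.51589117, -0.02449409]), array([ 0.5178597 , -0.02339186], dtype=float32), (46.78849411010742, 18.991710662841797), 6.234307765960693, np.float64(0.08942492914704542))
pos [ 0.5159 -0.025   0.1687] a0 94.73 shift [-0.0068  0.2754 -0.0913]
  target ang -42.2 q6 69 turn z 2.3898
  target ang 137.8 q6 -111 turn z -0.7518
```

Emit:
{"op": "send_rows", "data": {"deltas": [[[0,0,-0.04],[0,0,0]],[[-0.003,0.02,-0.075],[0,0,-0.1]],[[-0.008,0.06,-0.09],[0,0,-0.2]],[[-0.013,0.1,-0.09],[0,0,-0.3]],[[-0.018,0.14,-0.09],[0,0,-0.4]],[[-0.023,0.18,-0.09],[0,0,-0.52]],[[-0.028,0.22,-0.09],[0,0,-0.64]],[[-0.033,0.26,-0.09],[0,0,-0.752]]]}}

```text
time: 8.95
eef_pos: [0.5247, 0.2394, 0.2505]
ee_rot: [-1.281, 2.868, -0.0]
contact_force: [0.8, -1.1, 0.3]
width: 0.0425
grasp_force: 0.0
```

```bash
python3 -c "
from h import *
c=capture('wrist');c=capture('wrist');save(c,'w2');P=cloud(c)
b=bar(P,(.529,.265),.075,.105);print(b)
go((*b[1],.071),b[4]+90)
"
```

```text
(761, array([0.52762726, 0.26491772]), array([0.5260067 , 0.26284456], dtype=float32), (44.64081954956055, 13.939435005187988), 48.116024017333984, np.float64(0.0907904194676655))
pos [0.5242 0.2421 0.2499] a0 138.32 shift [-0.0193  0.0126  0.1789]
  target ang -41.883975982666016 q6 69 turn z 3.1452
  target ang 138.11602401733398 q6 -111 turn z 0.0036
```

View pics/w2.png

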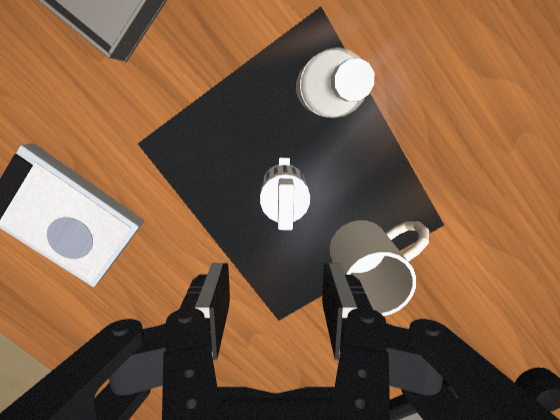

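The wrist view shows the fresh cartridge at (285,205), bar aligned with the fingers. The bottle at (335,82) and mug at (375,268) are clear of the finger paths.

Emit:
{"op": "send_rows", "data": {"deltas": [[[-0.0193,0.0126,0.01],[0,0,0.003]],[[-0.0193,0.0126,0.045],[0,0,0.003]],[[-0.0193,0.0126,0.08],[0,0,0.003]],[[-0.0193,0.0126,0.115],[0,0,0.003]],[[-0.0193,0.0126,0.145],[0,0,0.003]],[[-0.0193,0.0126,0.165],[0,0,0.003]],[[-0.0193,0.0126,0.175],[0,0,0.003]],[[-0.0193,0.0126,0.178],[0,0,0.003]]]}}

```text
time: 9.72
eef_pos: [0.5282, 0.2595, 0.0708]
ee_rot: [1.266, -2.873, -0.0]
contact_force: [-0.1, 0.4, 0.1]
width: 0.0428
grasp_force: 0.0
```

Emit:
{"op": "send_rows", "data": {"deltas": [[[0,0,0],[0,0,0]],[[0,0,0],[0,0,0]],[[0,0,0],[0,0,0]],[[0,0,0],[0,0,0]],[[0,0,0],[0,0,0]],[[0,0,0],[0,0,0]]], "grip": 0, "newtons": 70}}

```text
time: 10.22
eef_pos: [0.5293, 0.2603, 0.0735]
ee_rot: [-1.268, 2.872, -0.001]
contact_force: [-1.7, -0.2, 6.2]
width: 0.0124
grasp_force: 72.2
```

```bash
python3 -c "
from h import *
go((.527,.265,.25),138.1)
s=sense();print(s['contact_force'])
"
```

```text
pos [0.5293 0.2603 0.0735] a0 137.63 shift [-0.0019  0.0049 -0.1765]
  target ang -41.900000000000006 q6 69 turn z 3.1334
  target ang 138.1 q6 -111 turn z -0.0082
[-1.68304629 -0.19244221  6.23767548]
```

Emit:
{"op": "send_rows", "data": {"deltas": [[[0,0,-0.02],[0,0,0]],[[0,0,-0.055],[0,0,0]],[[0,0,-0.095],[0,0,0]],[[0,0,-0.13],[0,0,0]],[[0.03,-0.025,-0.145],[0,0,0.09]],[[0.06,-0.05,-0.145],[0,0,0.18]],[[0.09,-0.075,-0.145],[0,0,0.27]],[[0.12,-0.1,-0.145],[0,0,0.36]]]}}

```text
time: 10.88
eef_pos: [0.5211, 0.1026, 0.2175]
ee_rot: [-0.728, 3.056, -0.0]
contact_force: [0.6, -0.3, -1.5]
width: 0.0121
grasp_force: 71.1
```

```bash
python3 -c "
from h import *
go((.5058,-.2778,.21),94.8)
print(sense()['contact_force'],sense()['width'])
"
```

```text
pos [0.5211 0.1026 0.2175] a0 116.79 shift [ 0.1851 -0.3327  0.0075]
  target ang -85.2 q6 56 turn z 3.5253
  target ang 94.8 q6 -124 turn z 0.3837
[ 0.57750574 -0.26363383 -1.51846591] 0.012114620504476233
```

Emit:
{"op": "send_rows", "data": {"deltas": [[[0.018,-0.032,0],[0,0,0.04]],[[0.037,-0.066,0],[0,0,0.09]],[[0.056,-0.1,0],[0,0,0.14]],[[0.075,-0.135,0],[0,0,0.19]],[[0.094,-0.17,0],[0,0,0.24]],[[0.113,-0.204,0],[0,0,0.29]],[[0.132,-0.238,0],[0,0,0.33]],[[0.15,-0.27,0],[0,0,0.37]]]}}

```text
time: 11.55
eef_pos: [0.51, -0.2067, 0.2173]
ee_rot: [-0.155, 3.138, -0.0]
contact_force: [0.1, 0.5, -0.4]
width: 0.012
grasp_force: 71.1
```

```bash
python3 -c "
from h import *
capture('wrist');
go((.5058,-.2778,.19),94.8)
"
```

```text
pos [ 0.5095 -0.2125  0.217 ] a0 95.28 shift [ 0.0097 -0.0646  0.027 ]
  target ang -85.2 q6 56 turn z 3.1499
  target ang 94.8 q6 -124 turn z 0.0083
```

Emit:
{"op": "send_rows", "data": {"deltas": [[[0.004,-0.025,0.01],[0,0,0.008]],[[0.0095,-0.055,0.02],[0,0,0.008]],[[0.0095,-0.063,0.026],[0,0,0.008]],[[0.0095,-0.063,0.026],[0,0,0.008]],[[0.0095,-0.063,0.026],[0,0,0.008]]]}}

```text
time: 12.02
eef_pos: [0.5074, -0.2677, 0.191]
ee_rot: [0.146, -3.138, -0.001]
contact_force: [-0.0, 0.2, -1.4]
width: 0.0121
grasp_force: 71.1
```

```bash
cat > m.py <<'E'
from h import *
from scipy.optimize import least_squares
np.set_printoptions(precision=4,suppress=True)
def circ(q,r,c0):
    f=least_squares(lambda p:np.hypot(q[:,0]-p[0],q[:,1]-p[1])-r,c0,loss="soft_l1",f_scale=.001)
    return len(q),f.x,np.abs(f.fun).mean()
s=sense();p=s["eef_pos"];go((.5058,-.2778,.19),94.8)
for n in ["scene","wrist"]:
    c=capture(n);P=cloud(c).reshape(-1,3)
    z=P[:,2];d=np.hypot(P[:,0]-p[0],P[:,1]-p[1])
    b=p[2]-.0705
    q=P[(d<.035)&(z>b+.012)&(z<b+.045)]; 
    if len(q)>8: print(n,"cart",circ(q,.025,p[:2]))
    q=P[(abs(np.hypot(P[:,0]-.5055,P[:,1]+.2785)-.046)<.006)&(z>.05)&(z<.084)]
    if len(q)>8: print(n,"collar side",circ(q,.046,[.5055,-.2785]))
    q=P[(abs(np.hypot(P[:,0]-.5055,P[:,1]+.2785)-.075)<.006)&(z>.01)&(z<.04)]
    if len(q)>8: print(n,"drum side",circ(q,.075,[.5055,-.2785]))
    save(c,n+"3")
i=cv2.imread("pics/wrist3.png");j=cv2.imread("pics/scene3.png")[90:230,160:320]
cv2.imwrite("pics/c3.png",np.hstack([i[60:],cv2.resize(j,(240,210),interpolation=2).copy() if 0 else np.vstack([cv2.resize(j,(240,210)),np.zeros((150,240,3),np.uint8)])]))
E
python3 m.py
```

```text
pos [ 0.5074 -0.2677  0.191 ] a0 95.32 shift [ 0.0026 -0.0099  0.001 ]
  target ang -85.2 q6 56 turn z 3.1507
  target ang 94.8 q6 -124 turn z 0.0091
scene cart (128, array([ 0.5088, -0.2675]), np.float64(0.001641515568738384))
scene collar side (215, array([ 0.5057, -0.2807]), np.float64(0.0016259719257491008))
scene drum side (305, array([ 0.5047, -0.2801]), np.float64(0.0018478236966848174))
wrist cart (1273, array([ 0.5096, -0.2659]), np.float64(0.0002757143285187692))
wrist collar side (407, array([ 0.505 , -0.2798]), np.float64(0.00040763142421004257))
wrist drum side (461, array([ 0.5045, -0.2779]), np.float64(0.0014224503963923257))
```

View pics/c3.png

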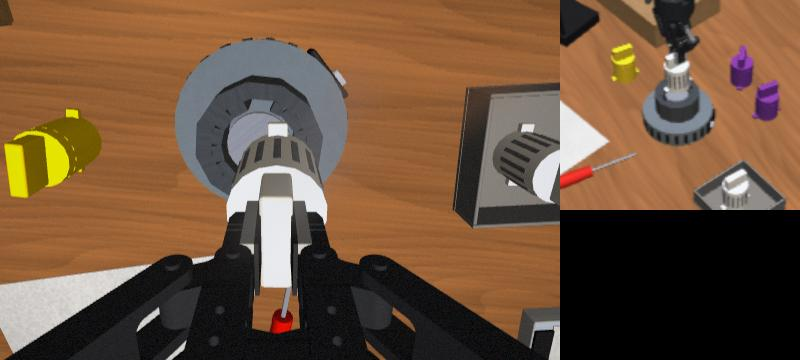

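The held fresh cartridge sits just off the socket: the visible lug is at (278,130) and the slot notch at (262,103) in the crop. It needs about 12 mm more in −y. The spent cartridge stands upright in the tray.

```bash
python3 m.py
```

```text
pos [ 0.5079 -0.2671  0.1918] a0 95.4 shift [ 0.0031 -0.0104  0.0018]
  target ang -85.2 q6 56 turn z 3.1522
  target ang 94.8 q6 -124 turn z 0.0106
scene cart (123, array([ 0.5098, -0.2671]), np.float64(0.001704762608714057))
scene collar side (222, array([ 0.5059, -0.2805]), np.float64(0.0017589744462710815))
scene drum side (303, array([ 0.5048, -0.2802]), np.float64(0.0019322096065318847))
wrist cart (1289, array([ 0.5098, -0.2658]), np.float64(0.0002817615294290145))
wrist collar side (407, array([ 0.505 , -0.2799]), np.float64(0.0004105775868320007))
wrist drum side (454, array([ 0.5045, -0.2779]), np.float64(0.0014461670825630401))
```

Emit:
{"op": "send_rows", "data": {"deltas": [[[0.003,-0.006,0.005],[0,0,0.01]],[[0.0054,-0.0125,0.01],[0,0,0.01]],[[0.0054,-0.0125,0.016],[0,0,0.01]],[[0.0054,-0.0125,0.018],[0,0,0.01]],[[0.0054,-0.0125,0.018],[0,0,0.01]],[[0.0054,-0.0125,0.018],[0,0,0.01]]]}}

```text
time: 12.72
eef_pos: [0.5033, -0.2811, 0.173]
ee_rot: [0.131, -3.139, -0.001]
contact_force: [-0.4, -0.5, -1.2]
width: 0.0126
grasp_force: 71.2
```

```bash
python3 m.py
```

```text
pos [ 0.5033 -0.2811  0.173 ] a0 94.77 shift [-0.0028  0.0031 -0.017 ]
  target ang -85.2 q6 56 turn z 3.141
  target ang 94.8 q6 -124 turn z -0.0006
scene cart (124, array([ 0.5045, -0.2815]), np.float64(0.0017646037021675413))
scene collar side (201, array([ 0.5058, -0.2809]), np.float64(0.0015442423539049346))
scene drum side (310, array([ 0.5049, -0.2803]), np.float64(0.0019681561438279396))
wrist cart (1284, array([ 0.5053, -0.2798]), np.float64(0.00027863539377972823))
wrist collar side (584, array([ 0.505 , -0.2799]), np.float64(0.0004063952716816923))
wrist drum side (551, array([ 0.5046, -0.2778]), np.float64(0.001380650922955643))
```

View pics/c3.png

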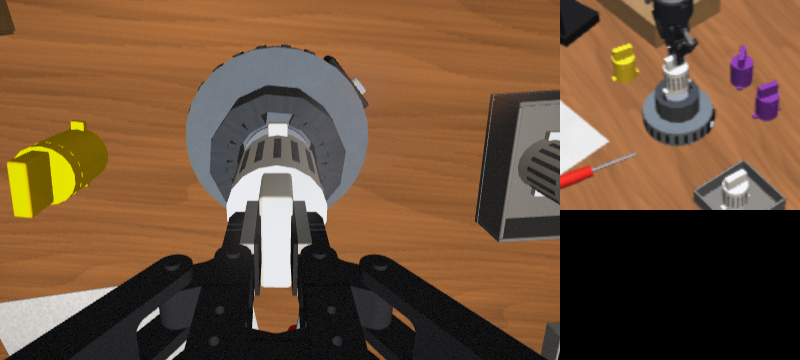

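The lug now sits over the slot at (277,130). I'll lower it.

Emit:
{"op": "send_rows", "data": {"deltas": [[[0,0.0006,0.004],[0,0,0]],[[0,0.0006,0.008],[0,0,0]],[[0,0.0006,0.012],[0,0,0]],[[0,0.0006,0.016],[0,0,0]],[[0,0.0006,0.018],[0,0,0]],[[0,0.0006,0.018],[0,0,0]]]}}

```text
time: 13.32
eef_pos: [0.5032, -0.2806, 0.1548]
ee_rot: [0.131, -3.139, -0.0]
contact_force: [0.0, -0.2, -1.5]
width: 0.0124
grasp_force: 71.1
```

Emit:
{"op": "send_rows", "data": {"deltas": [[[0,0,0.004],[0,0,0]],[[0,0,0.008],[0,0,0]],[[0,0,0.011],[0,0,0]],[[0,0,0.0135],[0,0,0]],[[0,0,0.0153],[0,0,0]],[[0,0,0.0153],[0,0,0]]]}}

```text
time: 13.82
eef_pos: [0.504, -0.2813, 0.141]
ee_rot: [-0.131, 3.136, -0.004]
contact_force: [0.6, 0.2, 9.8]
width: 0.0125
grasp_force: 72.6
```

Emit:
{"op": "send_rows", "data": {"deltas": [[[0,0,0.0015],[0,0,0]],[[0,0.0003,0.0015],[0,0,0.12]],[[0,0.0005,0.0015],[0,0,0.24]],[[-0.0001,0.0007,0.0015],[0,0,0.36]],[[-0.0002,0.0009,0.0015],[0,0,0.48]],[[-0.0003,0.0011,0.0015],[0,0,0.6]],[[-0.0004,0.0012,0.0015],[0,0,0.72]],[[-0.0005,0.0013,0.0015],[0,0,0.82]]]}}

```text
time: 14.48
eef_pos: [0.5046, -0.2801, 0.1401]
ee_rot: [1.138, 2.923, -0.003]
contact_force: [0.4, 0.6, 10.7]
width: 0.0125
grasp_force: 72.6
```

Emit:
{"op": "send_rows", "data": {"deltas": [[[0,0,0],[0,0,0.06]],[[0,0,0],[0,0,0.065]],[[0,0,0],[0,0,0.07]]]}}

```text
time: 14.73
eef_pos: [0.5046, -0.2801, 0.1401]
ee_rot: [1.232, 2.885, -0.002]
contact_force: [0.3, 0.2, 9.4]
width: 0.0125
grasp_force: 72.7
```

```bash
python3 -c "
from h import *
go((.5055,-.2795,.14),44.75)
s=sense();print(s['width'],s['grasp_force'],s['contact_force'],s['ft_torque'],s['time'])
"
```

```text
pos [ 0.5046 -0.2801  0.1401] a0 43.75 shift [-0.0002  0.0011  0.0001]
  target ang -135.25 q6 106 turn z 3.1241
  target ang 44.75 q6 -74 turn z -0.0175
0.012519882867688584 72.6548159122467 [0.33800899 0.20026739 9.38923558] [-0.12708268  0.01020743 -0.02002992] 14.7333
```

Emit:
{"op": "send_rows", "data": {"deltas": [[[0,0,0],[0,0,0.02]],[[0,0,0],[0,0,0.04]],[[0,0,0],[0,0,0.04]]]}}

```text
time: 14.98
eef_pos: [0.5046, -0.2801, 0.1401]
ee_rot: [1.29, 2.86, -0.002]
contact_force: [-0.1, 0.3, 9.6]
width: 0.0123
grasp_force: 72.7
```

```bash
python3 -c "
from h import *
go((.5055,-.2795,.14),44.75)
s=sense();print(s['contact_force'],s['ft_torque'],s['time'])
"
```

```text
pos [ 0.5046 -0.2801  0.1401] a0 41.43 shift [-0.0002  0.0011  0.0001]
  target ang -135.25 q6 106 turn z 3.0836
  target ang 44.75 q6 -74 turn z -0.058
[-0.10348414  0.2765783   9.64248292] [-0.17933902  0.01323608 -0.00863711] 14.9833
```

Emit:
{"op": "send_rows", "data": {"deltas": [[[0,0,0],[0,0,0.03]],[[0,0,0],[0,0,0.06]],[[0,0,0],[0,0,0.06]]]}}

```text
time: 15.23
eef_pos: [0.5045, -0.28, 0.14]
ee_rot: [1.374, 2.821, -0.002]
contact_force: [0.7, 0.2, 10.3]
width: 0.0125
grasp_force: 73.2
```

```bash
python3 -c "
from h import *
go((.5055,-.2795,.14),44.75)
s=sense();print(s['contact_force'],s['ft_torque'],s['time'])
c=capture('wrist');save(c,'w5');P=cloud(c);p=s['eef_pos']
print(bar(P,p,p[2]+.017,p[2]+.03,.04))
"
```

```text
pos [ 0.5045 -0.28    0.14  ] a0 38.05 shift [-0.0002  0.0011  0.    ]
  target ang -135.25 q6 106 turn z 3.0247
  target ang 44.75 q6 -74 turn z -0.1169
[ 0.65779346  0.20910571 10.29795147] [-0.06392213 -0.02231458  0.73361647] 15.2333
(4033, array([ 0.50725964, -0.27812326]), array([ 0.50265837, -0.27808934], dtype=float32), (36.089088439941406, 44.276214599609375), 152.31501388549805, np.float64(0.160267116715656))
```

Emit:
{"op": "send_rows", "data": {"deltas": [[[0,0,0],[0,0,-0.07]],[[0,0,-0.002],[0,0,-0.075]],[[0,0,-0.004],[0,0,-0.075]],[[0,0,-0.006],[0,0,-0.075]],[[0,0,-0.008],[0,0,-0.075]],[[0,0,-0.01],[0,0,-0.075]],[[0,0,-0.01],[0,0,-0.075]]]}}

```text
time: 15.87
eef_pos: [0.5039, -0.2798, 0.1464]
ee_rot: [1.269, 2.873, -0.0]
contact_force: [7.3, -5.9, -15.5]
width: 0.0122
grasp_force: 70.2
```

```bash
python3 -c "
from h import *
go((.5055,-.2795,.14),44.75)
s=sense();print(s['contact_force'],s['ft_torque'],s['time'])
"
```

```text
pos [ 0.5039 -0.2798  0.1464] a0 42.33 shift [-0.0008  0.0014  0.0064]
  target ang -135.25 q6 106 turn z 3.0993
  target ang 44.75 q6 -74 turn z -0.0423
[  7.31123734  -5.88824287 -15.53702865] [-1.23874989 -1.27724936  0.06417167] 15.8667
```

It stops rising exactly at the locked height and holds against a 15 N pull. I'll ease off and release.

Emit:
{"op": "send_rows", "data": {"deltas": [[[0,0,0.002],[0,0,0]],[[0,0,0.0035],[0,0,0]],[[0,0,0.0035],[0,0,0]]]}}

```text
time: 16.12
eef_pos: [0.504, -0.2796, 0.1455]
ee_rot: [1.269, 2.872, -0.001]
contact_force: [-0.4, 0.1, 8.0]
width: 0.012
grasp_force: 73.2
```

Emit:
{"op": "send_rows", "data": {"deltas": [[[0,0,0],[0,0,0]],[[0,0,0],[0,0,0]],[[0,0,0],[0,0,0]],[[0,0,0],[0,0,0]],[[0,0,-0.005],[0,0,0]],[[0,0,-0.02],[0,0,0]],[[0,0,-0.05],[0,0,0]],[[0,0,-0.09],[0,0,0]]], "grip": 0.5}}

```text
time: 16.78
eef_pos: [0.5027, -0.2785, 0.234]
ee_rot: [-1.267, -2.869, -0.003]
contact_force: [1.1, -0.3, -0.4]
width: 0.0427
grasp_force: 0.0
```

Emit:
{"op": "send_rows", "data": {"deltas": [[[0.03,0,-0.03],[0,0,0]],[[0.04,0,-0.06],[0,0,0]],[[0.04,0,-0.06],[0,0,0]],[[0.04,0,-0.06],[0,0,0]]]}}

```text
time: 17.12
eef_pos: [0.4769, -0.2497, 0.2967]
ee_rot: [1.267, 2.871, -0.002]
contact_force: [-0.1, 0.3, -0.6]
width: 0.0428
grasp_force: 0.0
```

```bash
python3 -c "
from h import *
c=capture('wrist');save(c,'w6');P=cloud(c);print(bar(P,(.5055,-.2795),.15,.18))
c=capture('scene');save(c,'s6');P=cloud(c);print(bar(P,(.5055,-.2795),.15,.18));print(bar(P,(.515,-.025),.08,.1),bar(P,(.43,.21),.1,.2,.07)[1],bar(P,(.503,.38),.07,.17,.07)[1])
cv2.imwrite('pics/f.png',np.hstack([c['img'][60:380,100:420,::-1],cv2.imread('pics/w6.png')[:320,:420]]))
"
```

```text
(813, array([ 0.50540256, -0.28010934]), array([ 0.50387836, -0.27849153], dtype=float32), (13.263694763183594, 43.56847381591797), 132.43559646606445, np.float64(0.1640786203278808))
(90, array([ 0.50835474, -0.27804324]), array([ 0.5075579 , -0.27868995], dtype=float32), (22.79183006286621, 44.61430358886719), 134.4177589416504, np.float64(0.16013234049340544))
(90, array([ 0.51631818, -0.02388816]), array([ 0.51794106, -0.02372051], dtype=float32), (44.74333190917969, 15.982450485229492), 7.060209274291992, np.float64(0.08908206323814281)) [0.43444778 0.21233432] [0.50273254 0.37979788]
```

View pics/f.png

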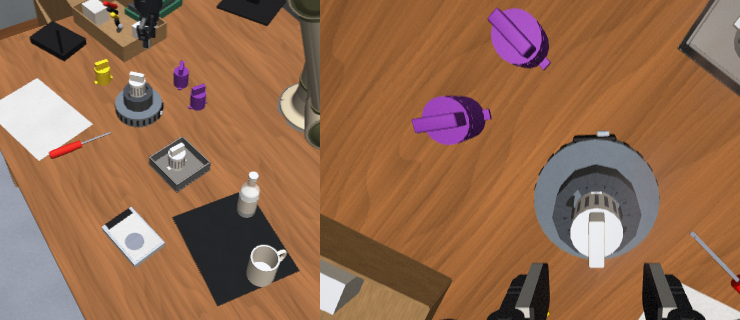

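The view shows the fresh cartridge locked in the collar: bar at 132°, against 134° for the spent one at the start, with its top at 164 mm. The spent cartridge stands in the tray, the bystanders haven't moved, and the gripper is clear.

```bash
python3 -c "
from workcell import *
print(finish_job())"
```

```text
the job is handed in; nothing more can be done
None
```

The filter is changed and the job handed in at about 17 s: the fresh cartridge is locked in the socket (it held against a 15 N upward pull), the spent one stands upright in the scrap tray, and the bottle, mug, hard drive and screwdriver were left where they were.

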